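Power down, line up the desk batteries, power up

TASK

Turn the rotary handle of the grey power isolator to off. With the power off, slide the three battery packs along the desk, never lifting them, until each one is square and flush against the front of the contact rail and centred on its own contact plate, so that they make an even row; then turn the handle back to on. Leave everything else on the desk where it is.

Things in the scene. Friction and masses are not known exactly. Their poses are not given: they have to be found in the camera images.
- isolator: Fixed grey metal power isolator box, 150 x 150 mm, 70 mm high, left of the packs. Origin: centre of its underside; x, y along its sides (-x side faces the robot, turned by its yaw). A black one-armed rotary handle turns about its vertical centre line. On its top a white bar on the -y side marks ON, a white ring on the -x side marks OFF.
- handle (a joint): Handle angle, rad: 0 = ON (arm over the bar, towards the box's -y), 1.57 = OFF (arm over the ring, towards its -x); ON to OFF is clockwise from above. Hard stops at both. Starts at ON. A sprung detent resists leaving either end (0.3 N m, 3 to 5 N at the arm's end); past half way (0.79) it snaps the handle to the far end, released before that it springs back.
- handle_tip (a point): Centre of the handle's round end post, on the arm's centre line 90 mm from the axis, 97 mm above the desk, 15 mm outside the box's edge. Heights above the desk: post (32 mm across) 82 to 114 mm; arm between post and hub (22 mm wide) 84 to 110 mm; hub (56 mm across) up to 115 mm; box top under the arm 70 mm.
- rail: Fixed contact rail, an aluminium bar 40 (x) x 360 (y) x 45 mm high (54 mm over the copper blocks on top). Origin: centre of its underside; its flat front face, 20 mm from the origin on the -x side, looks to the robot (turned by its yaw). Three copper contact plates 44 mm wide lie flush in that face at y = -120, 0, 120 mm, each with a copper block above it on the rail's top.
- bay0 (a point): Where the centre of a fully seated pack's underside lies at the right-hand (rail y = -120 mm) contact plate: on the desk, 45 mm in front of the rail's front face; axes as the rail's.
- bay1 (a point): Where the centre of a fully seated pack's underside lies at the middle contact plate: on the desk, 45 mm in front of the rail's front face; axes as the rail's.
- bay2 (a point): Where the centre of a fully seated pack's underside lies at the left-hand (rail y = +120 mm) contact plate: on the desk, 45 mm in front of the rail's front face; axes as the rail's.
- pack0: Loose black battery pack, 90 mm long (x), 56 mm wide (y), 36 mm high, 0.2 to 0.4 kg, standing flat on the desk. All three are alike and any pack may go to any plate. Origin: centre of its underside. Its +x end (with the copper strip) faces the rail from the start, more or less.
- pack1: Loose black battery pack, 90 mm long (x), 56 mm wide (y), 36 mm high, 0.2 to 0.4 kg, standing flat on the desk. All three are alike and any pack may go to any plate. Origin: centre of its underside. Its +x end (with the copper strip) faces the rail from the start, more or less.
- pack2: Loose black battery pack, 90 mm long (x), 56 mm wide (y), 36 mm high, 0.2 to 0.4 kg, standing flat on the desk. All three are alike and any pack may go to any plate. Origin: centre of its underside. Its +x end (with the copper strip) faces the rail from the start, more or less.
- mouse: Bystander: black computer mouse, 105 x 60 mm, 33 mm high; origin: centre of its underside.
- mug: Bystander: white mug, 82 mm across, 95 mm high; origin: centre of its underside.
- gamepad: Bystander: white game controller, about 100 x 150 mm, 48 mm high; origin: near the centre of its underside.
- pen_cup: Bystander: dark steel cup, 80 mm across, 100 mm high; origin: centre of its underside.
- screwdriver: Bystander: screwdriver 180 mm long, lying on the desk; origin: near its middle.
- coaster: Bystander: cork coaster, 94 mm across, 8 mm thick; origin: centre of its underside.
Mind the look-alikes: they are no part of the job. What is shaped like the pack1 but pink or red is not meant.

How it is judged:
On the way, in this order (a step that is already met when the one before it is completed fails the run):
1. the handle is turned to off, before any pack has been moved (over 20 mm) (value of joint handle above 1.45 rad and distance of each of pack0, pack1, pack2 from where it was at the start of the episode below 0.02 m), for 0.2 s.
2. with the handle off, the three packs stand in a row, one flush and centred at each contact plate (value of joint handle above 1.45 rad and ((x of pack0 in the frame of bay0 between -0.006 and 0.006 m and y of pack0 in the frame of bay0 between -0.015 and 0.015 m and angle between the x axis of pack0 and the x axis of rail, either way round below 0.12 rad) or (x of pack1 in the frame of bay0 between -0.006 and 0.006 m and y of pack1 in the frame of bay0 between -0.015 and 0.015 m and angle between the x axis of pack1 and the x axis of rail, either way round below 0.12 rad) or (x of pack2 in the frame of bay0 between -0.006 and 0.006 m and y of pack2 in the frame of bay0 between -0.015 and 0.015 m and angle between the x axis of pack2 and the x axis of rail, either way round below 0.12 rad)) and ((x of pack0 in the frame of bay1 between -0.006 and 0.006 m and y of pack0 in the frame of bay1 between -0.015 and 0.015 m and angle between the x axis of pack0 and the x axis of rail, either way round below 0.12 rad) or (x of pack1 in the frame of bay1 between -0.006 and 0.006 m and y of pack1 in the frame of bay1 between -0.015 and 0.015 m and angle between the x axis of pack1 and the x axis of rail, either way round below 0.12 rad) or (x of pack2 in the frame of bay1 between -0.006 and 0.006 m and y of pack2 in the frame of bay1 between -0.015 and 0.015 m and angle between the x axis of pack2 and the x axis of rail, either way round below 0.12 rad)) and ((x of pack0 in the frame of bay2 between -0.006 and 0.006 m and y of pack0 in the frame of bay2 between -0.015 and 0.015 m and angle between the x axis of pack0 and the x axis of rail, either way round below 0.12 rad) or (x of pack1 in the frame of bay2 between -0.006 and 0.006 m and y of pack1 in the frame of bay2 between -0.015 and 0.015 m and angle between the x axis of pack1 and the x axis of rail, either way round below 0.12 rad) or (x of pack2 in the frame of bay2 between -0.006 and 0.006 m and y of pack2 in the frame of bay2 between -0.015 and 0.015 m and angle between the x axis of pack2 and the x axis of rail, either way round below 0.12 rad))), for 0.2 s.
3. the handle is turned back to on (value of joint handle below 0.12 rad), for 0.2 s.
At the end, for the whole second after the job is handed in: The handle is at on (below 0.12 rad) and each of the three bays holds one pack at rest: within 6 mm of flush with the rail's face, within 15 mm of the contact plate's centre sideways, and square to the rail within 0.12 rad (value of joint handle below 0.12 rad and ((x of pack0 in the frame of bay0 between -0.006 and 0.006 m and y of pack0 in the frame of bay0 between -0.015 and 0.015 m and angle between the x axis of pack0 and the x axis of rail, either way round below 0.12 rad) or (x of pack1 in the frame of bay0 between -0.006 and 0.006 m and y of pack1 in the frame of bay0 between -0.015 and 0.015 m and angle between the x axis of pack1 and the x axis of rail, either way round below 0.12 rad) or (x of pack2 in the frame of bay0 between -0.006 and 0.006 m and y of pack2 in the frame of bay0 between -0.015 and 0.015 m and angle between the x axis of pack2 and the x axis of rail, either way round below 0.12 rad)) and ((x of pack0 in the frame of bay1 between -0.006 and 0.006 m and y of pack0 in the frame of bay1 between -0.015 and 0.015 m and angle between the x axis of pack0 and the x axis of rail, either way round below 0.12 rad) or (x of pack1 in the frame of bay1 between -0.006 and 0.006 m and y of pack1 in the frame of bay1 between -0.015 and 0.015 m and angle between the x axis of pack1 and the x axis of rail, either way round below 0.12 rad) or (x of pack2 in the frame of bay1 between -0.006 and 0.006 m and y of pack2 in the frame of bay1 between -0.015 and 0.015 m and angle between the x axis of pack2 and the x axis of rail, either way round below 0.12 rad)) and ((x of pack0 in the frame of bay2 between -0.006 and 0.006 m and y of pack0 in the frame of bay2 between -0.015 and 0.015 m and angle between the x axis of pack0 and the x axis of rail, either way round below 0.12 rad) or (x of pack1 in the frame of bay2 between -0.006 and 0.006 m and y of pack1 in the frame of bay2 between -0.015 and 0.015 m and angle between the x axis of pack1 and the x axis of rail, either way round below 0.12 rad) or (x of pack2 in the frame of bay2 between -0.006 and 0.006 m and y of pack2 in the frame of bay2 between -0.015 and 0.015 m and angle between the x axis of pack2 and the x axis of rail, either way round below 0.12 rad)) and linear speed of each of pack0, pack1, pack2 below 0.02 m/s); the robot touches nothing.
It fails at once if a pack is slid while the handle is not at off (value of joint handle below 1.2 rad and linear speed of any of pack0, pack1, pack2 above 0.05 m/s).
It fails at once if a pack is lifted or tipped (underside more than 15 mm off the desk, or tilted over 0.3 rad) (height (world z) of any of pack0, pack1, pack2 above 0.015 m or angle between any of pack0, pack1, pack2's own z axis and vertical above 0.3 rad).
It fails at once if a bystander is moved more than 30 mm (distance of any of mouse, mug, gamepad, pen_cup, screwdriver, coaster from where it was at the start of the episode above 0.03 m).
It also fails if it takes over 72 s, if anything falls off the work surface, if the arm or the gripper's body presses on something with over 40 N, if the wrist force passes 120 N, or if a joint passes its speed limit or range.

ROBOT

A 6-joint arm with a two-finger parallel gripper is mounted at the origin on the work surface. World frame = base frame: x ahead of the robot, y to its left, z up, the work surface at z = 0. Lengths are in m, angles in rad, forces in N, time in s.
With the tool pointing down it reaches from about 0.35 to 0.975 m from the base axis. Payload 4.9 kg.
Tool frame: the origin (TCP) lies at the very end of the fingers, on their centre line; the grasp point (between the pads) lies 19 mm behind it (manip.hold_point_z is the distance from the TCP to the grasp point, in m); z points along the fingers, x is the direction in which the jaws open and shut, and the axes are right-handed (so a half turn about z gives the same grasp; the last joint's range is limited). The gripper opens to 85 mm and grips with 20 to 120 N. Pads are 22 mm wide; open, the fingers measure 114 mm over their backs; the gripper's body (76 mm by 85 mm) begins 54 mm behind the grasp point. The pads swing forward as they close: fully open they stand 13 mm farther back than shut.
Start: joints at [1.095, 0.053, 1.613, -0, 1.476, -0.119], TCP at [0.218, 0.586, 0.231] pointing down, gripper open.
Joint ranges: [-3.01, 3.01], [-1.01, 2.22], [0.06, 2.58], [-1.02, 4.17], [0.09, 2.62], [-3.14, 3.14]. Speed limits (rad/s): [2.57, 2.57, 3.14, 3.14, 3.14, 3.14].

INTERFACE

Orientations are given as a unit quaternion [w, x, y, z].
In Python, from plant import manip gives the robot as it stands.
- The arm moves only by the shell command python3 -m handwheel 'ROWS' [OPENING]. ROWS is JSON, a list of rows, each an object of numbers: "dx", "dy", "dz": the shift along the tool's x, y, z in m; "ax", "ay", "az": the turn, a rotation vector about the tool's x, y, z in rad. In form: [{"dx": .., "dy": .., "dz": .., "ax": .., "ay": .., "az": ..}, ...]. A call has 1 to 5 rows; each row is the pose to reach, as a shift and turn from the pose commanded when the call began, along the tool's axes at that moment; what a row does not reach only later rows make up. A row lasts 1/8 s, in which the tool goes at most 62.5 mm and 10.7 degrees, less where a joint would pass 70% of its speed; a pose out of reach is approached as far as the arm can. A call with a gripper value outside its range is refused whole. OPENING is the closure in counts, from 0 (fully open) to 255 (shut), set as the call begins (- or left out, the last holds). The fingers move at their own pace and stop on an object; the grip force is fixed at half the most. Time passes only in rows, so rows that repeat a pose let the fingers close. It gives the time, the measured TCP pose, the force and the opening at its end, in the units of the state.
- manip.state(): the state, without advancing time (a new reading comes with each control period).
- manip.grab_frame(name): name is "scene" or "top"; returns a dict with "image" (480x640x3 uint8, blue, green, red), "z_map" (480x640 float32, m along the optical axis (not along the pixel's ray), 0 where there is no reading), "K" (3x3 intrinsics, pixels), "xyz" and "rotation" of the camera in the world. Camera axes: x right, y up, looking along -z (the intrinsics and any distortion apply to the point x, -y, -z); pixel columns grow to the right and rows downward; lengths in m; the calibration is good to about 2 mm. A picture is of the moment at which its call begins.
- manip.job_done(): hands the job in, once; it reports no verdict.
The state is a dict: "time": time; "joint_pos": joint angles; "joint_vel": joint speeds; "joint_efforts": joint torques, N m; "tool_pos": TCP position; "tool_rot": TCP orientation; "contact_force": force on the tool from outside, world axes, zero at the start; "ft_torque": the same for the moment, N m; "gripper_width": opening from 0.0 (shut) to 1.0 (fully open).
Only numpy, scipy, OpenCV 4.12 (cv2) and the standard library are available. Lean on these libraries where they do the work, as an engineer would, in place of code of your own. Each camera call takes 0.05 s, during which the arm holds its last target.

## Working session

There is one attempt and no reset: what is moved stays moved. The work goes in short steps, Python scripts to look and compute and a shell command to move; the robot and the scene stay as the last step left them, time stands still between calls to the robot, and variables do not carry over. Pictures are saved under pics/ and viewed, and the job is handed in when it is done.

```bash
ls; mkdir -p pics; cat > h.py <<'E'
import numpy as np, cv2
from plant import manip
def grab(n):
    f=manip.grab_frame(n); return f
def ray(f,u,v):
    K=np.array(f["K"]);d=np.array([(u-K[0,2])/K[0,0],-(v-K[1,2])/K[1,1],-1.0])
    return np.array(f["xyz"]),np.array(f["rotation"]).reshape(3,3)@d
def onz(f,u,v,z):
    o,d=ray(f,u,v);t=(z-o[2])/d[2];return o+t*d
def cloud(f):
    K=np.array(f["K"]);z=f["z_map"];v,u=np.mgrid[0:480,0:640]
    p=np.stack([(u-K[0,2])/K[0,0]*z,-(v-K[1,2])/K[1,1]*z,-z],-1)
    return p@np.array(f["rotation"]).reshape(3,3).T+np.array(f["xyz"])
E
python3 - <<'E'
from h import *
for n in("scene","top"):
    f=grab(n);cv2.imwrite(f"pics/{n}0.png",f["image"]);print(n,f["K"],f["xyz"],f["rotation"],[k for k in f])
print(manip.state())
E
```

```text
pics
scene [[562.70659816   0.         312.51877006]
 [  0.         562.70659816 240.63104209]
 [  0.           0.           1.        ]] [1.47306668 0.47089182 1.00543696] [0.45690648 0.21181258 0.35844441 0.78605948] ['image', 'z_map', 'K', 'xyz', 'rotation']
top [[463.42449184   0.         314.46612573]
 [  0.         463.42449184 246.13511782]
 [  0.           0.           1.        ]] [ 0.3388368  -0.05890823  1.09825892] [ 0.70805713  0.0670252  -0.06617192 -0.6998457 ] ['image', 'z_map', 'K', 'xyz', 'rotation']
{'time': 0.1, 'joint_pos': array([ 1.09500493e+00,  5.32965665e-02,  1.61416764e+00,  1.27222942e-05,
        1.47603167e+00, -1.19022624e-01]), 'joint_vel': array([ 0.00135306, -0.00123129, -0.00170809, -0.00102177,  0.00152379,
       -0.00040143]), 'joint_efforts': array([ 4.98746540e-04, -3.94898951e+01, -3.71365285e+01, -1.28143993e-04,
        3.86243555e-03,  7.04469443e-06]), 'tool_pos': array([0.21802375, 0.58512419, 0.23017589]), 'tool_rot': array([ 4.40572011e-04,  8.21355046e-01,  5.70416500e-01, -8.43503997e-04]), 'contact_force': array([-0.08901843, -0.05577806,  0.33972198]), 'ft_torque': array([0.02350742, 0.00411841, 0.0340385 ]), 'gripper_width': 0.995582774799696}
```

Rotation is a quaternion; fix the helper.

```bash
sed -i 's/np.array(f\["rotation"\]).reshape(3,3)/R(f)/' h.py; cat >> h.py <<'E'
from scipy.spatial.transform import Rotation as Ro
def R(f):
    q=np.array(f["rotation"]);return Ro.from_quat(q[[1,2,3,0]]).as_matrix()
E
```

```text
(no output)
```

View pics/scene0.png

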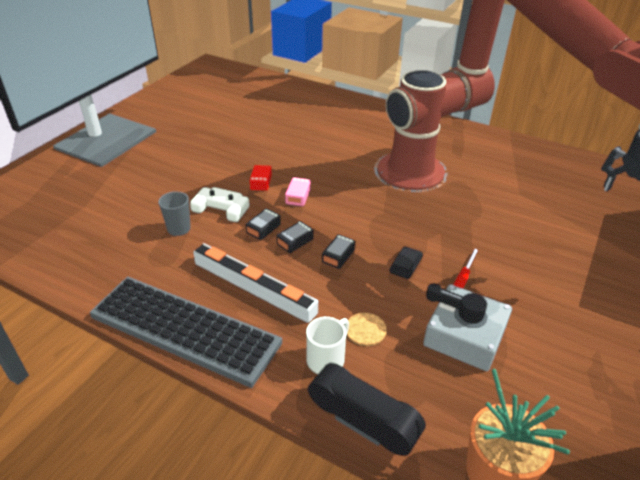

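View pics/top0.png

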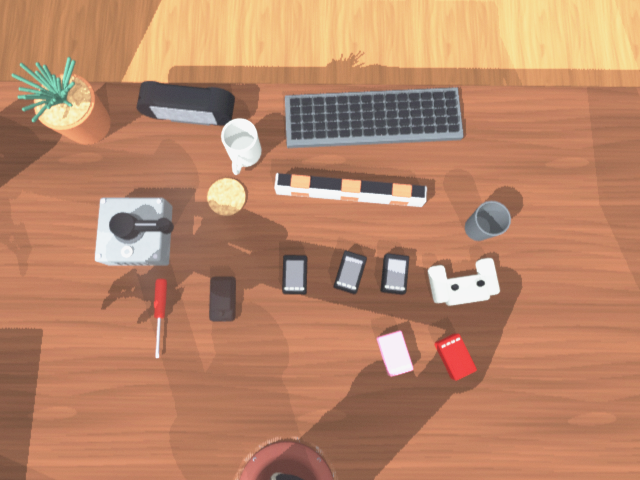

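The top view shows three black packs at (294,274), (350,272) and (395,274). The rail runs from (275,185) to (426,195), and the isolator is at (135,232) with its arm pointing right, which is ON. Possible mix-ups: the pink pack (395,353), the red pack (456,357), the mouse (222,299), the speaker (186,103). I choose the three black ones with a copper strip.

```bash
cat > meas.py <<'E'
from h import *
import sys
def rect(pts):
    r=cv2.minAreaRect(pts.astype(np.float32));return r
def packs(f,P,show=True):
    im=f["image"].astype(int);g=im.max(2)
    out=[]
    m=((P[...,2]>0.022)&(P[...,2]<0.045)).astype(np.uint8)
    n,l,s,c=cv2.connectedComponentsWithStats(m)
    for i in range(1,n):
        if s[i,4]<150: continue
        q=P[l==i];r=rect(q[:,:2]*1000)
        print(i,c[i].round(),s[i,4],"col",im[l==i].mean(0).round(),"z",np.median(q[:,2]).round(4),"rect",np.round(r[0],1),np.round(r[1],1),round(r[2],1))
if __name__=="__main__":
    f=grab("top");P=cloud(f)
    packs(f,P)
    m=((P[...,2]>0.06)&(P[...,2]<0.13)&(P[...,1]>0.2)).astype(np.uint8)
    print("desk z",np.median(P[380:400,250:350,2]))
    for (lo,hi,n) in((0.06,0.08,"box"),(0.095,0.125,"handle"),(0.04,0.06,"rail")):
        m=((P[...,2]>lo)&(P[...,2]<hi)).astype(np.uint8)
        k,l,s,c=cv2.connectedComponentsWithStats(m)
        for i in range(1,k):
            if s[i,4]<150: continue
            q=P[l==i];r=rect(q[:,:2]*1000)
            print(n,c[i].round(),s[i,4],np.median(q[:,2]).round(4),np.round(r[0],1),np.round(r[1],1),round(r[2],1))
    a=cv2.resize(f["image"][160:320,260:440],None,fx=4,fy=4,interpolation=cv2.INTER_CUBIC)
    b=cv2.resize(f["image"][180:280,80:190],None,fx=5,fy=5,interpolation=cv2.INTER_CUBIC)
    cv2.imwrite("pics/c1.png",a[:600]);cv2.imwrite("pics/c2.png",b)
E
python3 meas.py
```

```text
2 [374. 115.] 6136 col [96. 89. 86.] z 0.0298 rect [ 877. -199.] [134.1 436.1] 3.2
29 [ 96. 131.] 205 col [ 93. 126. 195.] z 0.0339 rect [829.1 490.8] [ 42.9 110.5] 46.9
31 [185. 119.] 301 col [158. 151. 152.] z 0.0349 rect [857.2 266.4] [216.2   6.5] 84.4
100 [350. 195.] 744 col [232. 237. 245.] z 0.0401 rect [ 668.2 -138.8] [358.4  13.5] 85.6
129 [490. 219.] 151 col [102.  97.  93.] z 0.0338 rect [ 609. -468.] [60.9 26.4] 35.2
132 [150. 256.] 196 col [150. 146. 145.] z 0.0328 rect [504.2 349.2] [ 62.8 159.6] 27.1
133 [350. 272.] 934 col [145. 138. 137.] z 0.0353 rect [ 483.4 -139.8] [56.  90.6] 73.2
134 [294. 274.] 939 col [138. 132. 132.] z 0.0353 rect [476.1  -9.9] [90.7 55.6] 0.6
135 [395. 274.] 949 col [152. 146. 144.] z 0.0353 rect [ 480.7 -244.5] [56.9 90.4] 83.9
136 [465. 285.] 1987 col [241. 241. 241.] z 0.0343 rect [ 462.4 -404.2] [ 94.3 150.4] 9.4
139 [159. 297.] 229 col [ 74.  80. 218.] z 0.0237 rect [418.3 301.5] [87.8 19.6] 4.2
140 [221. 296.] 752 col [78. 78. 93.] z 0.0314 rect [421.  158.4] [90.2 51.7] 1.0
151 [395. 353.] 1040 col [244. 233. 246.] z 0.0352 rect [ 300
[... 374 characters left out ...]
 [751.7 108.3] [55.7 78.1] 19.0
box [129. 231.] 3253 0.0691 [570.9 365.3] [149.  150.4] 0.6
box [496. 215.] 156 0.0694 [ 607.4 -465.9] [68.2 35.9] 32.8
box [285. 472.] 181 0.0704 [55.3  0.1] [ 23.4 101.8] 0.7
handle [ 73. 109.] 1821 0.1209 [845.5 500.8] [ 96.  136.8] 60.3
handle [493. 218.] 225 0.0986 [ 598.1 -451.2] [78.8 77.6] 2.0
handle [136. 225.] 989 0.1125 [574.8 327.2] [ 54.6 132.4] 6.6
rail [189. 116.] 357 0.0505 [859.7 257.3] [ 57.6 237.5] 8.1
rail [ 93. 129.] 180 0.0498 [831.4 491.1] [ 48.6 116.4] 49.5
rail [351. 188.] 2454 0.0484 [ 682.5 -139.9] [359.6  40.9] 85.5
rail [145. 256.] 193 0.0515 [503.4 349.5] [ 59.  158.1] 25.9
rail [287. 469.] 200 0.0498 [54.7  0.2] [ 31.5 114.5] 0.1
```

View pics/c1.png

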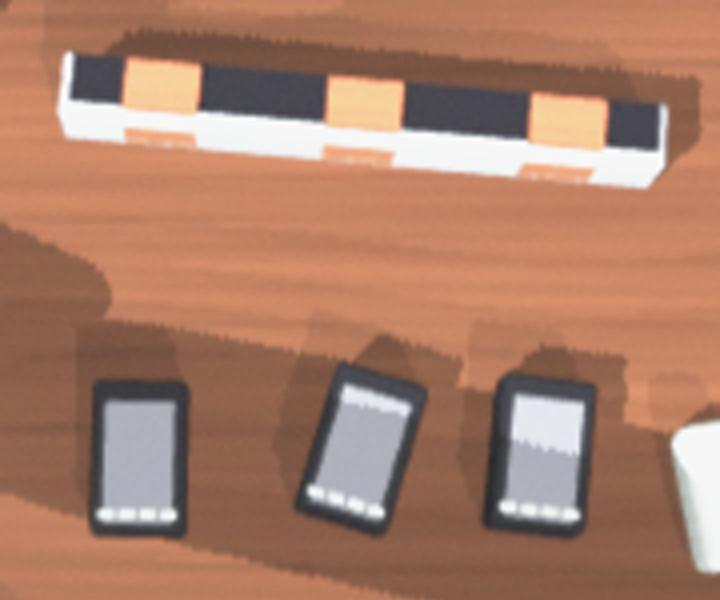

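View pics/c2.png

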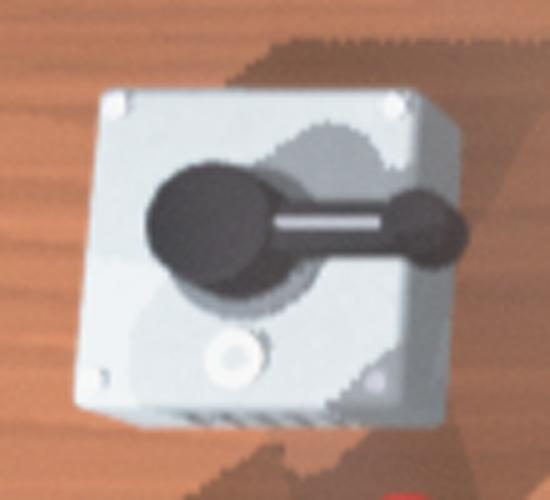

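```bash
python3 - <<'E'
from h import *
f=grab("top");P=cloud(f)
m=(P[...,2]>.08)&(P[...,2]<.125)&(P[...,1]<.34)&(P[...,1]>.2)&(P[...,0]<.66)&(P[...,0]>.48)
q=P[m];print(q[:,:2].min(0),q[:,:2].max(0))
for y in np.arange(.25,.34,.01):
    k=q[abs(q[:,1]-y)<.005]; 
    if len(k):print(round(y,3),k[:,0].min().round(3),k[:,0].max().round(3),k[:,2].max().round(3))
E
```

```text
[0.55586678 0.25987843] [0.58609696 0.339986  ]
0.26 0.561 0.581 0.115
0.27 0.556 0.586 0.117
0.28 0.556 0.586 0.117
0.29 0.56 0.583 0.115
0.3 0.561 0.583 0.113
0.31 0.56 0.583 0.113
0.32 0.56 0.583 0.113
0.33 0.56 0.582 0.113
0.34 0.561 0.582 0.116
```

The crops show three black packs with grey tops, and the handle arm over the ON bar with its post at about (0.571, 0.276). First I go to the +x side of the post with the fingers closed.

```bash
python3 -m handwheel '[{"dx":-0.017,"dy":0.058,"az":-0.18},{"dx":-0.034,"dy":0.116,"az":-0.358},{"dx":-0.051,"dy":0.174,"az":-0.358},{"dx":-0.068,"dy":0.232,"az":-0.358},{"dx":-0.085,"dy":0.29,"az":-0.358}]' 255; python3 -c "
from h import *
s=manip.state();q=s['tool_rot'];M=Ro.from_quat(q[[1,2,3,0]]).as_matrix();print(s['time'],s['tool_pos'],M)"
```

```text
0.2 [0.21814269 0.58527359 0.23051912] [[ 3.49296033e-01  9.37012247e-01 -5.74598721e-04]
 [ 9.37011509e-01 -3.49296483e-01 -1.18294720e-03]
 [-1.30914133e-03 -1.25206849e-04 -9.99999135e-01]]invalid input at $[0]: expected keys dx, dy, dz, ax, ay, az
```

```bash
python3 -m handwheel '[{"dx":-0.017,"dy":0.058,"dz":0,"ax":0,"ay":0,"az":-0.18},{"dx":-0.034,"dy":0.116,"dz":0,"ax":0,"ay":0,"az":-0.358},{"dx":-0.051,"dy":0.174,"dz":0,"ax":0,"ay":0,"az":-0.358},{"dx":-0.068,"dy":0.232,"dz":0,"ax":0,"ay":0,"az":-0.358},{"dx":-0.085,"dy":0.29,"dz":0,"ax":0,"ay":0,"az":-0.358}]' 255; cat > st.py <<'E'
from h import *
s=manip.state();q=s['tool_rot'];M=Ro.from_quat(q[[1,2,3,0]]).as_matrix()
print(round(s['time'],2),'pos',s['tool_pos'].round(4),'xdir deg',np.degrees(np.arctan2(M[1,0],M[0,0])).round(2),'tilt',M[2,:2].round(4),'F',s['contact_force'].round(1),'w',round(s['gripper_width'],3))
E
python3 st.py
```

```text
time: 0.82
tool_pos: [0.4616, 0.4033, 0.2312]
tool_rot: [-0.0, 0.707, 0.708, 0.0]
contact_force: [0.9, 0.4, -0.3]
gripper_width: 0.002
0.82 pos [0.4616 0.4033 0.2312] xdir deg 90.07 tilt [ 0.0002 -0.    ] F [ 0.9  0.4 -0.3] w 0.002
```

```bash
python3 -m handwheel '[{"dx":-0.035,"dy":0.047,"dz":0,"ax":0,"ay":0,"az":0},{"dx":-0.07,"dy":0.094,"dz":0,"ax":0,"ay":0,"az":0},{"dx":-0.105,"dy":0.14,"dz":0,"ax":0,"ay":0,"az":0},{"dx":-0.128,"dy":0.171,"dz":0.03,"ax":0,"ay":0,"az":0},{"dx":-0.128,"dy":0.171,"dz":0.085,"ax":0,"ay":0,"az":0}]' 255;python3 -m handwheel '[{"dx":0,"dy":0,"dz":0.03,"ax":0,"ay":0,"az":0},{"dx":0,"dy":0,"dz":0.056,"ax":0,"ay":0,"az":0},{"dx":0,"dy":0,"dz":0.056,"ax":0,"ay":0,"az":0}]' 255;python3 st.py
```

```text
time: 1.45
tool_pos: [0.6358, 0.2751, 0.1485]
tool_rot: [0.002, 0.708, 0.706, 0.003]
contact_force: [0.7, 0.4, -0.6]
gripper_width: 0.002
time: 1.82
tool_pos: [0.6293, 0.2761, 0.0867]
tool_rot: [-0.002, 0.707, 0.707, -0.003]
contact_force: [-0.0, -0.3, 0.3]
gripper_width: -0.002
1.82 pos [0.6293 0.2761 0.0867] xdir deg 90.06 tilt [-0.002  -0.0062] F [-0.  -0.3  0.3] w -0.002
```

```bash
python3 -m handwheel '[{"dx":0,"dy":-0.02,"dz":0,"ax":0,"ay":0,"az":0},{"dx":-0.001,"dy":-0.04,"dz":0,"ax":0,"ay":0,"az":0},{"dx":-0.005,"dy":-0.06,"dz":0,"ax":0,"ay":0,"az":0},{"dx":-0.004,"dy":-0.08,"dz":0,"ax":0,"ay":0,"az":0},{"dx":0.004,"dy":-0.1,"dz":0,"ax":0,"ay":0,"az":0}]' 255;python3 -m handwheel '[{"dx":0.01,"dy":-0.015,"dz":0,"ax":0,"ay":0,"az":0},{"dx":0.026,"dy":-0.033,"dz":0,"ax":0,"ay":0,"az":0},{"dx":0.04,"dy":-0.042,"dz":0,"ax":0,"ay":0,"az":0},{"dx":0.052,"dy":-0.047,"dz":0,"ax":0,"ay":0,"az":0},{"dx":0.052,"dy":-0.047,"dz":0,"ax":0,"ay":0,"az":0}]' 255;python3 st.py; python3 - <<'E'
from h import *
f=grab("top");b=cv2.resize(f["image"][160:320,60:260],None,fx=3,fy=3);cv2.imwrite("pics/h1.png",b)
E
```

```text
time: 2.45
tool_pos: [0.5326, 0.2813, 0.0929]
tool_rot: [0.001, 0.707, 0.707, 0.002]
contact_force: [1.5, 0.7, 0.2]
gripper_width: 0.001
time: 3.08
tool_pos: [0.4842, 0.3338, 0.0903]
tool_rot: [0.0, 0.706, 0.708, 0.0]
contact_force: [1.1, -0.3, -0.3]
gripper_width: -0.001
3.08 pos [0.4842 0.3338 0.0903] xdir deg 90.16 tilt [-0.0001  0.0001] F [ 1.1 -0.3 -0.3] w -0.001
```

View pics/h1.png

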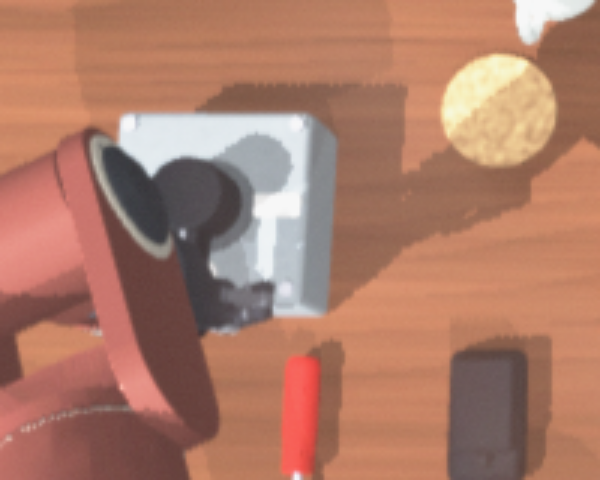

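```bash
python3 -m handwheel '[{"dx":-0.01,"dy":-0.002,"dz":-0.05,"ax":0,"ay":0,"az":0},{"dx":-0.05,"dy":-0.002,"dz":-0.09,"ax":0,"ay":0,"az":0},{"dx":-0.112,"dy":-0.002,"dz":-0.09,"ax":0,"ay":0,"az":0},{"dx":-0.174,"dy":-0.002,"dz":-0.09,"ax":0,"ay":0,"az":0},{"dx":-0.236,"dy":-0.002,"dz":-0.09,"ax":0,"ay":0,"az":0}]' 255;python3 -m handwheel '[{"dx":-0.06,"dy":0,"dz":0,"ax":0,"ay":0,"az":0},{"dx":-0.12,"dy":0,"dz":0,"ax":0,"ay":0,"az":0},{"dx":-0.18,"dy":0,"dz":0,"ax":0,"ay":0,"az":0},{"dx":-0.24,"dy":0,"dz":0,"ax":0,"ay":0,"az":0},{"dx":-0.30,"dy":0,"dz":0,"ax":0,"ay":0,"az":0}]' 0;python3 -m handwheel '[{"dx":-0.04,"dy":0,"dz":0,"ax":0,"ay":0,"az":0.107},{"dx":-0.04,"dy":0,"dz":0,"ax":0,"ay":0,"az":0.107}]' 0;python3 st.py; python3 - <<'E'
from h import *
f=grab("top");cv2.imwrite("pics/t2.png",f["image"])
f=grab("scene");cv2.imwrite("pics/s2.png",f["image"])
E
```

```text
time: 3.75
tool_pos: [0.4828, 0.0944, 0.1807]
tool_rot: [0.001, 0.707, 0.707, 0.0]
contact_force: [0.7, 0.4, 0.4]
gripper_width: 0.002
time: 4.38
tool_pos: [0.4827, -0.2061, 0.1806]
tool_rot: [0.0, 0.707, 0.707, 0.0]
contact_force: [1.1, -0.1, 0.6]
gripper_width: 1.0
time: 4.62
tool_pos: [0.4826, -0.2464, 0.1803]
tool_rot: [0.0, 0.745, 0.667, -0.0]
contact_force: [-0.3, 0.3, -0.5]
gripper_width: 1.0
4.62 pos [ 0.4826 -0.2464  0.1803] xdir deg 83.66 tilt [-0.0004 -0.0002] F [-0.3  0.3 -0.5] w 1.0
```

View pics/t2.png

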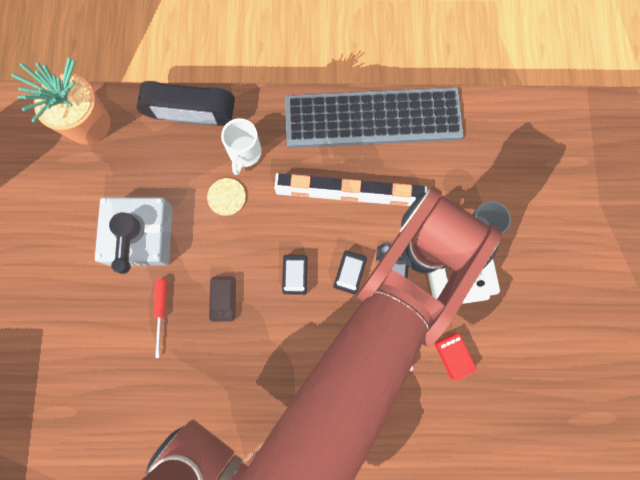

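View pics/s2.png

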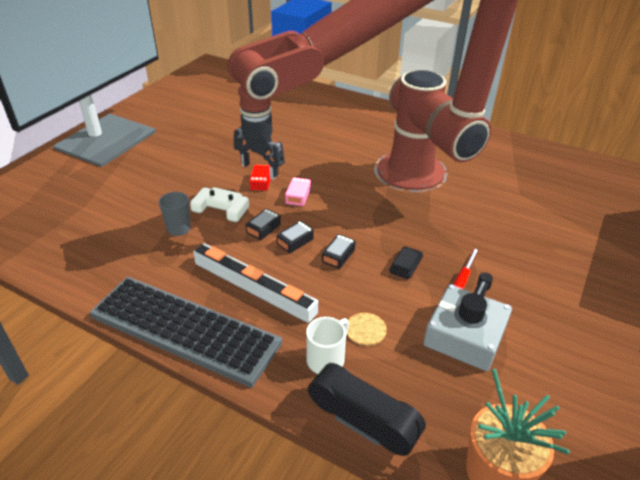

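Handle shows OFF: post at (121,265), over the -x side. Packs are unmoved. Next I descend on the right-hand pack and grip it across its width.

```bash
python3 -m handwheel '[{"dx":0.002,"dy":-0.002,"dz":0.05,"ax":0,"ay":0,"az":0},{"dx":0.002,"dy":-0.002,"dz":0.10,"ax":0,"ay":0,"az":0},{"dx":0.002,"dy":-0.002,"dz":0.14,"ax":0,"ay":0,"az":0},{"dx":0.002,"dy":-0.002,"dz":0.165,"ax":0,"ay":0,"az":0},{"dx":0.002,"dy":-0.002,"dz":0.171,"ax":0,"ay":0,"az":0}]' 0;python3 st.py;python3 -m handwheel '[{"dx":0,"dy":0,"dz":0,"ax":0,"ay":0,"az":0},{"dx":0,"dy":0,"dz":0,"ax":0,"ay":0,"az":0},{"dx":0,"dy":0,"dz":0,"ax":0,"ay":0,"az":0},{"dx":0,"dy":0,"dz":0,"ax":0,"ay":0,"az":0}]' 255;python3 st.py
```

```text
time: 5.35
tool_pos: [0.4801, -0.2389, 0.0073]
tool_rot: [-0.002, 0.743, 0.67, -0.0]
contact_force: [-0.2, -0.4, 0.6]
gripper_width: 1.001
5.35 pos [ 0.4801 -0.2389  0.0073] xdir deg 84.06 tilt [ 0.0022 -0.0037] F [-0.2 -0.4  0.6] w 1.001
time: 5.85
tool_pos: [0.483, -0.2421, 0.0117]
tool_rot: [0.002, 0.743, 0.669, 0.001]
contact_force: [0.6, -0.1, 5.7]
gripper_width: 0.644
5.85 pos [ 0.483  -0.2421  0.0117] xdir deg 83.95 tilt [-0.0019  0.0037] F [ 0.6 -0.1  5.7] w 0.644
```

```bash
python3 -m handwheel '[{"dx":0,"dy":0.025,"dz":0,"ax":0,"ay":0,"az":0},{"dx":0.001,"dy":0.05,"dz":0,"ax":0,"ay":0,"az":-0.026},{"dx":0.002,"dy":0.075,"dz":0,"ax":0,"ay":0,"az":-0.026},{"dx":0.003,"dy":0.1,"dz":0,"ax":0,"ay":0,"az":-0.026},{"dx":0.003,"dy":0.112,"dz":0,"ax":0,"ay":0,"az":-0.026}]' 255;python3 st.py;python3 -m handwheel '[{"dx":0,"dy":0.007,"dz":0,"ax":0,"ay":0,"az":0},{"dx":0,"dy":0.012,"dz":0,"ax":0,"ay":0,"az":0},{"dx":0,"dy":0.016,"dz":0,"ax":0,"ay":0,"az":0},{"dx":0,"dy":0.018,"dz":0,"ax":0,"ay":0,"az":0},{"dx":0,"dy":0.018,"dz":0,"ax":0,"ay":0,"az":0}]' 255;python3 st.py
```

```text
time: 6.48
tool_pos: [0.5939, -0.2507, 0.0117]
tool_rot: [0.0, 0.735, 0.679, -0.001]
contact_force: [-8.6, 1.7, 12.1]
gripper_width: 0.641
6.47 pos [ 0.5939 -0.2507  0.0117] xdir deg 85.46 tilt [-0.0013 -0.0009] F [-8.6  1.7 12.1] w 0.641
time: 7.1
tool_pos: [0.611, -0.2521, 0.0117]
tool_rot: [0.0, 0.735, 0.678, -0.001]
contact_force: [-5.7, 1.0, 9.9]
gripper_width: 0.642
7.1 pos [ 0.611  -0.2521  0.0117] xdir deg 85.43 tilt [-0.0012 -0.0006] F [-5.7  1.   9.9] w 0.642
```

```bash
python3 -m handwheel '[{"dx":0,"dy":0.001,"dz":0,"ax":0,"ay":0,"az":0},{"dx":0,"dy":0.002,"dz":0,"ax":0,"ay":0,"az":0},{"dx":0,"dy":0.002,"dz":0,"ax":0,"ay":0,"az":0}]' 255;python3 -m handwheel '[{"dx":0,"dy":0.001,"dz":0,"ax":0,"ay":0,"az":0},{"dx":0,"dy":0.002,"dz":0,"ax":0,"ay":0,"az":0},{"dx":0,"dy":0.002,"dz":0,"ax":0,"ay":0,"az":0}]' 255; python3 st.py; python3 meas.py | grep -E "^1[0-9]+ \[[34]|rail"; python3 -c "
from h import *
f=grab('top');cv2.imwrite('pics/t3.png',cv2.resize(f['image'][150:330,250:500],None,fx=3,fy=3))"
```

```text
time: 7.48
tool_pos: [0.6109, -0.2521, 0.0117]
tool_rot: [-0.002, 0.735, 0.678, -0.002]
contact_force: [-15.0, 2.1, 16.4]
gripper_width: 0.641
time: 7.85
tool_pos: [0.6109, -0.2521, 0.0117]
tool_rot: [-0.004, 0.735, 0.678, -0.004]
contact_force: [-21.9, 3.0, 21.0]
gripper_width: 0.64
7.85 pos [ 0.6109 -0.2521  0.0117] xdir deg 85.43 tilt [-0.0002 -0.0111] F [-21.9   3.   21. ] w 0.64
120 [465. 285.] 1988 col [244. 245. 245.] z 0.0343 rect [ 462.4 -404. ] [ 94.4 150.2] 9.5
135 [397. 355.] 888 col [245. 237. 247.] z 0.0353 rect [ 299.9 -240.5] [90.6 57.1] 16.8
136 [456. 357.] 1065 col [ 99. 102. 246.] z 0.0349 rect [ 293.7 -377.4] [90.7 56.5] 25.0
rail [187. 116.] 351 0.0508 [858.2 260.3] [ 40.6 233.2] 4.2
rail [ 93. 129.] 190 0.0498 [826.3 491.3] [ 40.4 112.5] 44.0
rail [328. 186.] 1726 0.0482 [686.1 -90.5] [260.8  40.2] 85.5
rail [159. 239.] 244 0.0506 [554.9 300.6] [ 66.8 165. ] 63.8
```

View pics/t3.png

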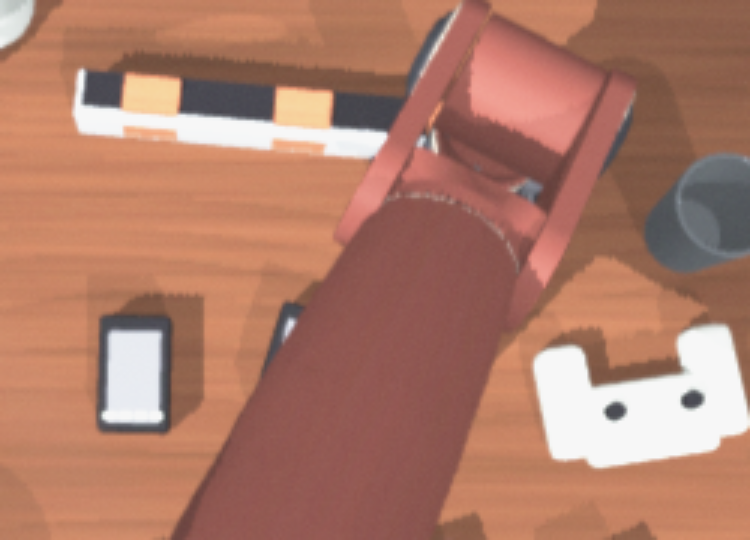

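Firm contact at the rail (TCP stopped at 0.611, force rose to 22 N). I back off the command, release, lift, and go to the middle pack.

```bash
python3 -m handwheel '[{"dx":0,"dy":-0.004,"dz":0,"ax":0,"ay":0,"az":0},{"dx":0,"dy":-0.004,"dz":0,"ax":0,"ay":0,"az":0}]' 255;python3 -m handwheel '[{"dx":0,"dy":0,"dz":0,"ax":0,"ay":0,"az":0},{"dx":0,"dy":0,"dz":0,"ax":0,"ay":0,"az":0},{"dx":0,"dy":0,"dz":0,"ax":0,"ay":0,"az":0},{"dx":0,"dy":0,"dz":-0.03,"ax":0,"ay":0,"az":0},{"dx":0,"dy":0,"dz":-0.09,"ax":0,"ay":0,"az":0}]' 0;python3 -m handwheel '[{"dx":0.03,"dy":-0.04,"dz":-0.03,"ax":0,"ay":0,"az":0},{"dx":0.06,"dy":-0.08,"dz":-0.03,"ax":0,"ay":0,"az":0.1},{"dx":0.09,"dy":-0.12,"dz":-0.03,"ax":0,"ay":0,"az":0.213},{"dx":0.102,"dy":-0.136,"dz":-0.03,"ax":0,"ay":0,"az":0.213},{"dx":0.102,"dy":-0.136,"dz":-0.03,"ax":0,"ay":0,"az":0.213}]' 0;python3 st.py;python3 meas.py | grep -E "^1[0-9]+ \[[34]|rail"; python3 -c "
from h import *
f=grab('scene');cv2.imwrite('pics/s3.png',cv2.resize(f['image'][150:330,150:400],None,fx=3,fy=3))"
```

```text
time: 8.2
tool_pos: [0.611, -0.2521, 0.0117]
tool_rot: [0.001, 0.735, 0.678, -0.0]
contact_force: [-5.5, 0.4, 10.0]
gripper_width: 0.641
time: 8.82
tool_pos: [0.6084, -0.2499, 0.096]
tool_rot: [-0.004, 0.735, 0.678, -0.001]
contact_force: [1.3, -0.3, -1.0]
gripper_width: 0.999
time: 9.45
tool_pos: [0.4828, -0.138, 0.1291]
tool_rot: [0.0, 0.802, 0.597, 0.0]
contact_force: [-1.2, -0.2, 0.6]
gripper_width: 1.001
9.45 pos [ 0.4828 -0.138   0.1291] xdir deg 73.29 tilt [0.     0.0001] F [-1.2 -0.2  0.6] w 1.001
117 [369. 203.] 1252 col [190. 188. 191.] z 0.0362 rect [ 638.6 -136.4] [358.   73.5] 84.8
152 [465. 285.] 1978 col [239. 240. 239.] z 0.0343 rect [ 462.5 -404.3] [ 94.5 151. ] 9.4
154 [347. 281.] 443 col [179. 174. 174.] z 0.0353 rect [ 464.9 -134.1] [55.9 51.8] 72.4
173 [395. 353.] 1047 col [244. 235. 247.] z 0.0351 rect [ 300.  -240.7] [90.3 56.7] 17.1
174 [456. 357.] 1064 col [ 95.  98. 245.] z 0.035 rect [ 293.6 -377.3] [90.8 56.3] 24.6
rail [188. 116.] 361 0.0506 [859.  256.2] [ 56.5 236.2] 8.7
rail [ 93. 128.] 190 0.0499 [831.6 490. ] [ 47.1 116.3] 51.3
rail [351. 188.] 2446 0.0484 [ 682.7 -140.1] [359.8  41.1] 85.5
rail [159. 240.] 236 0.05 [555.8 300.8] [ 65.3 165. ] 64.5
```

View pics/s3.png

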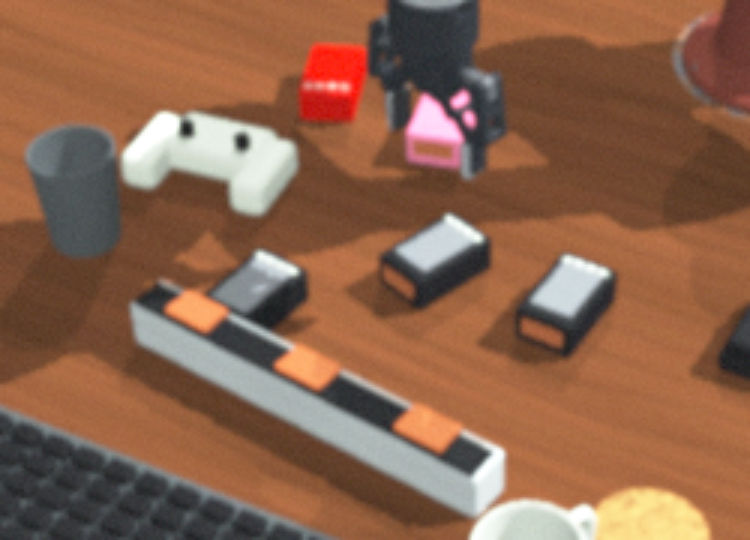

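The right pack sits against the rail in front of its copper block, at crop pixel (262,290). Now the middle one.

```bash
python3 -m handwheel '[{"dx":-0.001,"dy":0,"dz":0.05,"ax":0,"ay":0,"az":0},{"dx":-0.001,"dy":0,"dz":0.09,"ax":0,"ay":0,"az":0},{"dx":-0.001,"dy":0,"dz":0.11,"ax":0,"ay":0,"az":0},{"dx":-0.001,"dy":0,"dz":0.118,"ax":0,"ay":0,"az":0},{"dx":-0.001,"dy":0,"dz":0.118,"ax":0,"ay":0,"az":0}]' 0;python3 st.py;python3 -m handwheel '[{"dx":0,"dy":0,"dz":0,"ax":0,"ay":0,"az":0},{"dx":0,"dy":0,"dz":0,"ax":0,"ay":0,"az":0},{"dx":0,"dy":0,"dz":0,"ax":0,"ay":0,"az":0},{"dx":0,"dy":0,"dz":0,"ax":0,"ay":0,"az":0}]' 255;python3 st.py
```

```text
time: 10.18
tool_pos: [0.4837, -0.1403, 0.0113]
tool_rot: [-0.0, 0.803, 0.596, -0.0]
contact_force: [0.5, -0.5, 0.2]
gripper_width: 1.001
10.18 pos [ 0.4837 -0.1403  0.0113] xdir deg 73.2 tilt [ 0.     -0.0003] F [ 0.5 -0.5  0.2] w 1.001
time: 10.68
tool_pos: [0.4846, -0.1403, 0.013]
tool_rot: [0.001, 0.803, 0.596, 0.001]
contact_force: [0.2, 1.1, 7.2]
gripper_width: 0.643
10.68 pos [ 0.4846 -0.1403  0.013 ] xdir deg 73.22 tilt [-0.0003  0.0032] F [0.2 1.1 7.2] w 0.643
```

```bash
python3 -m handwheel '[{"dx":0.008,"dy":0.023,"dz":0,"ax":0,"ay":0,"az":-0.05},{"dx":0.016,"dy":0.046,"dz":0,"ax":0,"ay":0,"az":-0.1},{"dx":0.024,"dy":0.069,"dz":0,"ax":0,"ay":0,"az":-0.16},{"dx":0.033,"dy":0.092,"dz":0,"ax":0,"ay":0,"az":-0.215},{"dx":0.0405,"dy":0.1125,"dz":0,"ax":0,"ay":0,"az":-0.215}]' 255;python3 st.py;python3 -m handwheel '[{"dx":0,"dy":0.005,"dz":0,"ax":0,"ay":0,"az":0},{"dx":0,"dy":0.01,"dz":0,"ax":0,"ay":0,"az":0},{"dx":0,"dy":0.014,"dz":0,"ax":0,"ay":0,"az":0},{"dx":0,"dy":0.017,"dz":0,"ax":0,"ay":0,"az":0},{"dx":0,"dy":0.017,"dz":0,"ax":0,"ay":0,"az":0}]' 255;python3 st.py
```

```text
time: 11.3
tool_pos: [0.6028, -0.134, 0.013]
tool_rot: [-0.001, 0.734, 0.679, -0.001]
contact_force: [-8.3, -0.2, 11.8]
gripper_width: 0.644
11.3 pos [ 0.6028 -0.134   0.013 ] xdir deg 85.59 tilt [-0.001  -0.0023] F [-8.3 -0.2 11.8] w 0.644
time: 11.92
tool_pos: [0.6192, -0.1351, 0.013]
tool_rot: [-0.0, 0.734, 0.679, -0.001]
contact_force: [-6.9, 1.0, 10.2]
gripper_width: 0.638
11.93 pos [ 0.6192 -0.1351  0.013 ] xdir deg 85.56 tilt [-0.0005 -0.0015] F [-6.9  1.  10.2] w 0.638
```

```bash
python3 -m handwheel '[{"dx":0,"dy":0.001,"dz":0,"ax":0,"ay":0,"az":0},{"dx":0,"dy":0.002,"dz":0,"ax":0,"ay":0,"az":0},{"dx":0,"dy":0.003,"dz":0,"ax":0,"ay":0,"az":0},{"dx":0,"dy":0.003,"dz":0,"ax":0,"ay":0,"az":0}]' 255
```

```text
time: 12.42
tool_pos: [0.6196, -0.1351, 0.013]
tool_rot: [-0.003, 0.734, 0.679, -0.003]
contact_force: [-17.0, 1.4, 18.6]
gripper_width: 0.644
```

```bash
python3 -m handwheel '[{"dx":0,"dy":-0.003,"dz":0,"ax":0,"ay":0,"az":0},{"dx":0,"dy":-0.003,"dz":0,"ax":0,"ay":0,"az":0}]' 255;python3 -m handwheel '[{"dx":0,"dy":0,"dz":0,"ax":0,"ay":0,"az":0},{"dx":0,"dy":0,"dz":0,"ax":0,"ay":0,"az":0},{"dx":0,"dy":0,"dz":0,"ax":0,"ay":0,"az":0},{"dx":0,"dy":0,"dz":-0.03,"ax":0,"ay":0,"az":0},{"dx":0,"dy":0,"dz":-0.09,"ax":0,"ay":0,"az":0}]' 0;python3 -m handwheel '[{"dx":0.033,"dy":-0.044,"dz":-0.03,"ax":0,"ay":0,"az":0},{"dx":0.066,"dy":-0.088,"dz":-0.03,"ax":0,"ay":0,"az":-0.088},{"dx":0.099,"dy":-0.13,"dz":-0.03,"ax":0,"ay":0,"az":-0.088},{"dx":0.1135,"dy":-0.1525,"dz":-0.03,"ax":0,"ay":0,"az":-0.088},{"dx":0.1135,"dy":-0.1525,"dz":-0.03,"ax":0,"ay":0,"az":-0.088}]' 0;python3 st.py;python3 meas.py | grep -E "^1[0-9]+ \[[234]"
```

```text
time: 12.68
tool_pos: [0.6197, -0.1351, 0.013]
tool_rot: [0.0, 0.734, 0.679, -0.0]
contact_force: [-3.4, 0.8, 7.7]
gripper_width: 0.639
time: 13.3
tool_pos: [0.6168, -0.1339, 0.0981]
tool_rot: [-0.004, 0.734, 0.679, -0.002]
contact_force: [0.8, -1.3, 0.7]
gripper_width: 0.998
time: 13.92
tool_pos: [0.4753, -0.0089, 0.131]
tool_rot: [0.0, 0.703, 0.711, -0.0]
contact_force: [1.5, -0.3, 0.4]
gripper_width: 1.001
13.93 pos [ 0.4753 -0.0089  0.131 ] xdir deg 90.69 tilt [-0.0001  0.0001] F [ 1.5 -0.3  0.4] w 1.001
103 [365. 211.] 2509 col [170. 166. 166.] z 0.0357 rect [ 624.3 -135.4] [359.2 102.6] 85.3
144 [490. 219.] 150 col [104.  99.  94.] z 0.0345 rect [ 608.9 -468.3] [60.9 27.4] 34.0
147 [465. 285.] 1961 col [241. 242. 241.] z 0.0343 rect [ 462.5 -404.1] [ 94.5 151.3] 9.3
149 [291. 286.] 259 col [194. 190. 192.] z 0.0354 rect [452.5  -4.5] [41.3 44.2] 1.0
151 [218. 294.] 478 col [ 89.  88. 110.] z 0.0314 rect [424.4 166.1] [40.  82.5] 82.9
161 [395. 353.] 1046 col [231. 204. 245.] z 0.035 rect [ 300.  -240.3] [90.  56.6] 17.4
162 [456. 357.] 1065 col [ 82.  84. 238.] z 0.035 rect [ 293.8 -377.1] [90.1 56.4] 24.8
163 [294. 466.] 195 col [ 62.  67. 105.] z 0.0327 rect [ 58.1 -20.5] [100.3  20. ] 73.0
```

```bash
python3 -m handwheel '[{"dx":-0.001,"dy":0.001,"dz":0.05,"ax":0,"ay":0,"az":0},{"dx":-0.001,"dy":0.001,"dz":0.09,"ax":0,"ay":0,"az":0},{"dx":-0.001,"dy":0.001,"dz":0.11,"ax":0,"ay":0,"az":0},{"dx":-0.001,"dy":0.001,"dz":0.12,"ax":0,"ay":0,"az":0},{"dx":-0.001,"dy":0.001,"dz":0.12,"ax":0,"ay":0,"az":0}]' 0;python3 st.py;python3 -m handwheel '[{"dx":0,"dy":0,"dz":0,"ax":0,"ay":0,"az":0},{"dx":0,"dy":0,"dz":0,"ax":0,"ay":0,"az":0},{"dx":0,"dy":0,"dz":0,"ax":0,"ay":0,"az":0},{"dx":0,"dy":0,"dz":0,"ax":0,"ay":0,"az":0}]' 255;python3 st.py
```

```text
time: 14.6
tool_pos: [0.4777, -0.0113, 0.011]
tool_rot: [-0.0, 0.704, 0.71, -0.0]
contact_force: [0.3, -0.8, 0.9]
gripper_width: 1.001
14.6 pos [ 0.4777 -0.0113  0.011 ] xdir deg 90.55 tilt [ 0.0001 -0.0007] F [ 0.3 -0.8  0.9] w 1.001
time: 15.1
tool_pos: [0.4789, -0.0111, 0.013]
tool_rot: [0.001, 0.704, 0.711, 0.001]
contact_force: [-0.9, -0.4, 7.3]
gripper_width: 0.639
15.1 pos [ 0.4789 -0.0111  0.013 ] xdir deg 90.58 tilt [-0.0006  0.0033] F [-0.9 -0.4  7.3] w 0.639
```

```bash
python3 -m handwheel '[{"dx":0,"dy":0.027,"dz":0,"ax":0,"ay":0,"az":0},{"dx":-0.001,"dy":0.055,"dz":0,"ax":0,"ay":0,"az":0.045},{"dx":-0.003,"dy":0.082,"dz":0,"ax":0,"ay":0,"az":0.089},{"dx":-0.004,"dy":0.11,"dz":0,"ax":0,"ay":0,"az":0.089},{"dx":-0.005,"dy":0.136,"dz":0,"ax":0,"ay":0,"az":0.089}]' 255;python3 st.py;python3 -m handwheel '[{"dx":0,"dy":0.005,"dz":0,"ax":0,"ay":0,"az":0},{"dx":0,"dy":0.01,"dz":0,"ax":0,"ay":0,"az":0},{"dx":0,"dy":0.014,"dz":0,"ax":0,"ay":0,"az":0},{"dx":0,"dy":0.017,"dz":0,"ax":0,"ay":0,"az":0},{"dx":0,"dy":0.017,"dz":0,"ax":0,"ay":0,"az":0}]' 255;python3 st.py;python3 -m handwheel '[{"dx":0,"dy":0.001,"dz":0,"ax":0,"ay":0,"az":0},{"dx":0,"dy":0.002,"dz":0,"ax":0,"ay":0,"az":0},{"dx":0,"dy":0.003,"dz":0,"ax":0,"ay":0,"az":0},{"dx":0,"dy":0.003,"dz":0,"ax":0,"ay":0,"az":0}]' 255
```

```text
time: 15.72
tool_pos: [0.6138, -0.0144, 0.0129]
tool_rot: [-0.001, 0.734, 0.679, -0.001]
contact_force: [-9.1, 1.5, 13.9]
gripper_width: 0.64
15.72 pos [ 0.6138 -0.0144  0.0129] xdir deg 85.5 tilt [-0.0005 -0.0022] F [-9.1  1.5 13.9] w 0.64
time: 16.35
tool_pos: [0.6301, -0.0156, 0.0129]
tool_rot: [-0.0, 0.734, 0.679, -0.0]
contact_force: [-6.6, 1.7, 10.6]
gripper_width: 0.641
16.35 pos [ 0.6301 -0.0156  0.0129] xdir deg 85.5 tilt [-0.0002 -0.001 ] F [-6.6  1.7 10.6] w 0.641
time: 16.85
tool_pos: [0.6306, -0.0156, 0.0129]
tool_rot: [-0.003, 0.734, 0.679, -0.003]
contact_force: [-15.8, 1.5, 18.2]
gripper_width: 0.64
```

```bash
python3 -m handwheel '[{"dx":0,"dy":-0.003,"dz":0,"ax":0,"ay":0,"az":0},{"dx":0,"dy":-0.003,"dz":0,"ax":0,"ay":0,"az":0}]' 255;python3 -m handwheel '[{"dx":0,"dy":0,"dz":0,"ax":0,"ay":0,"az":0},{"dx":0,"dy":0,"dz":0,"ax":0,"ay":0,"az":0},{"dx":0,"dy":0,"dz":0,"ax":0,"ay":0,"az":0},{"dx":0,"dy":0,"dz":-0.03,"ax":0,"ay":0,"az":0},{"dx":0,"dy":0,"dz":-0.09,"ax":0,"ay":0,"az":0}]' 0;python3 -m handwheel '[{"dx":0,"dy":0,"dz":-0.05,"ax":0,"ay":0,"az":0},{"dx":0.03,"dy":-0.015,"dz":-0.09,"ax":0,"ay":0,"az":-0.079},{"dx":0.085,"dy":-0.036,"dz":-0.09,"ax":0,"ay":0,"az":-0.079},{"dx":0.14,"dy":-0.06,"dz":-0.09,"ax":0,"ay":0,"az":-0.079},{"dx":0.195,"dy":-0.084,"dz":-0.09,"ax":0,"ay":0,"az":-0.079}]' 255;python3 st.py
```

```text
time: 17.1
tool_pos: [0.6307, -0.0157, 0.013]
tool_rot: [0.001, 0.734, 0.679, 0.0]
contact_force: [-2.9, -0.0, 7.3]
gripper_width: 0.64
time: 17.73
tool_pos: [0.6275, -0.0154, 0.0982]
tool_rot: [-0.003, 0.734, 0.679, -0.003]
contact_force: [1.2, 0.0, 0.1]
gripper_width: 1.0
time: 18.35
tool_pos: [0.5612, 0.1867, 0.1913]
tool_rot: [0.0, 0.707, 0.707, 0.0]
contact_force: [0.5, 0.1, 0.7]
gripper_width: -0.006
18.35 pos [0.5612 0.1867 0.1913] xdir deg 89.98 tilt [0.0001 0.0002] F [0.5 0.1 0.7] w -0.006
```

Next, over to the +y side of the handle post at (0.481, 0.425), then a check of the row with the arm clear.

```bash
python3 -m handwheel '[{"dx":0.055,"dy":-0.018,"dz":0,"ax":0,"ay":0,"az":0},{"dx":0.11,"dy":-0.036,"dz":0,"ax":0,"ay":0,"az":0},{"dx":0.165,"dy":-0.055,"dz":0,"ax":0,"ay":0,"az":0},{"dx":0.22,"dy":-0.072,"dz":0,"ax":0,"ay":0,"az":0},{"dx":0.239,"dy":-0.08,"dz":0,"ax":0,"ay":0,"az":0}]' 255;python3 st.py; cat > row.py <<'E'
from h import *
f=grab("top");P=cloud(f)
c=np.array([.6825,-.1399]);a=np.radians(-4.5);X=np.array([np.cos(a),np.sin(a)]);Y=np.array([-X[1],X[0]])
# rail pose refreshed
m=((P[...,2]>.045)&(P[...,2]<.06)&(P[...,0]>.6)&(P[...,0]<.75)&(P[...,1]<.06)&(P[...,1]>-.34)).astype(np.uint8)
print("rail",cv2.minAreaRect((P[m>0][:,:2]*1000).astype(np.float32)))
rel=np.stack([(P[...,:2]-c)@X,(P[...,:2]-c)@Y],-1)
for i,y0 in enumerate((-.12,0,.12)):
    m=(P[...,2]>.0335)&(P[...,2]<.0385)&(rel[...,0]>-.13)&(rel[...,0]<-.022)&(abs(rel[...,1]-y0)<.05)
    r=cv2.minAreaRect((rel[m]*1000).astype(np.float32));q=rel[m]*1000
    print("bay",i,np.round([r[0][0]+65,r[0][1]-y0*1000],1),np.round(r[1],1),round(r[2],1),q.min(0).round(1),q.max(0).round(1),m.sum())
cv2.imwrite("pics/row.png",cv2.resize(f["image"][150:300,250:450],None,fx=4,fy=4,interpolation=cv2.INTER_CUBIC))
E
python3 row.py
```

```text
time: 18.98
tool_pos: [0.4805, 0.4267, 0.1908]
tool_rot: [-0.0, 0.706, 0.708, -0.0]
contact_force: [0.5, 0.4, -0.2]
gripper_width: -0.002
18.98 pos [0.4805 0.4267 0.1908] xdir deg 90.19 tilt [-0.0002 -0.0006] F [ 0.5  0.4 -0.2] w -0.002
rail ((682.191650390625, -139.7014923095703), (356.90869140625, 40.53859329223633), 85.61865997314453)
bay 0 [-0.9  3.5] [54.6 87.6] 89.8 [-109.8 -143.9] [-22.1 -89.3] 626
bay 1 [-0.9  0.1] [55.  87.7] 89.4 [-109.7  -27.3] [-22.2  28. ] 613
bay 2 [-1.   0.2] [87.  55.3] 0.3 [-109.5   92.4] [-22.5 147.9] 626
```

View pics/row.png

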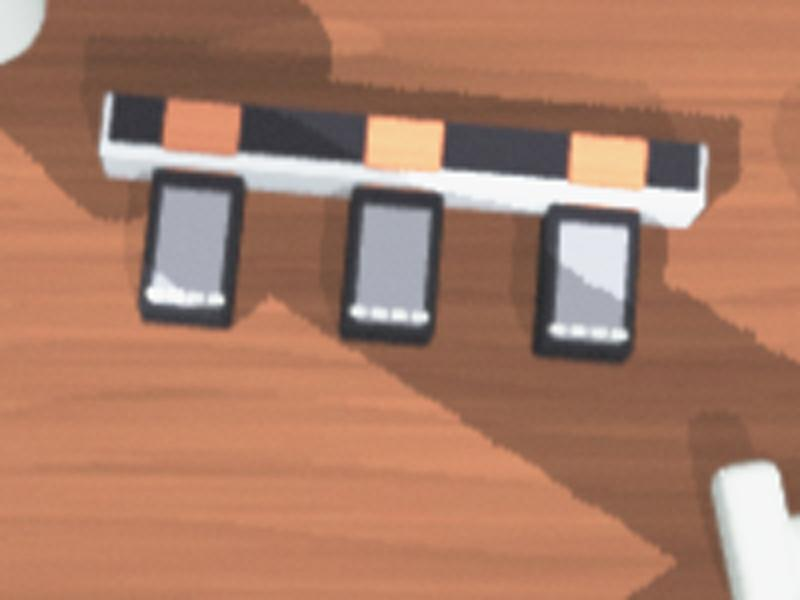

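Row check: every pack within 1 mm of flush, within 3.5 mm of centre, and square within 1°. The handle is still off, so I turn it back now.

```bash
python3 -m handwheel '[{"dx":0,"dy":0,"dz":0.05,"ax":0,"ay":0,"az":0},{"dx":0,"dy":0,"dz":0.09,"ax":0,"ay":0,"az":0},{"dx":0,"dy":0,"dz":0.103,"ax":0,"ay":0,"az":0},{"dx":0,"dy":0,"dz":0.103,"ax":0,"ay":0,"az":0}]' 255;python3 -m handwheel '[{"dx":-0.02,"dy":0,"dz":0,"ax":0,"ay":0,"az":0},{"dx":-0.037,"dy":-0.001,"dz":0,"ax":0,"ay":0,"az":0},{"dx":-0.055,"dy":-0.004,"dz":0,"ax":0,"ay":0,"az":0},{"dx":-0.069,"dy":-0.004,"dz":0,"ax":0,"ay":0,"az":0},{"dx":-0.088,"dy":0.001,"dz":0,"ax":0,"ay":0,"az":0}]' 255;python3 -m handwheel '[{"dx":-0.018,"dy":0.007,"dz":0,"ax":0,"ay":0,"az":0},{"dx":-0.037,"dy":0.021,"dz":0,"ax":0,"ay":0,"az":0},{"dx":-0.05,"dy":0.037,"dz":0,"ax":0,"ay":0,"az":0},{"dx":-0.058,"dy":0.053,"dz":0,"ax":0,"ay":0,"az":0},{"dx":-0.06,"dy":0.059,"dz":0,"ax":0,"ay":0,"az":0}]' 255;python3 st.py
```

```text
time: 19.52
tool_pos: [0.4821, 0.4232, 0.0878]
tool_rot: [-0.0, 0.707, 0.707, -0.001]
contact_force: [-0.1, -0.2, -0.5]
gripper_width: 0.0
time: 20.15
tool_pos: [0.4825, 0.3351, 0.0884]
tool_rot: [-0.0, 0.707, 0.707, -0.0]
contact_force: [-0.3, 2.5, 0.2]
gripper_width: -0.001
time: 20.78
tool_pos: [0.5433, 0.2756, 0.0883]
tool_rot: [0.0, 0.707, 0.707, -0.0]
contact_force: [0.5, 0.5, -0.4]
gripper_width: -0.001
20.77 pos [0.5433 0.2756 0.0883] xdir deg 89.94 tilt [-0.0001 -0.    ] F [ 0.5  0.5 -0.4] w -0.001
```

```bash
python3 -m handwheel '[{"dx":0,"dy":-0.02,"dz":0,"ax":0,"ay":0,"az":0},{"dx":0,"dy":-0.03,"dz":-0.04,"ax":0,"ay":0,"az":0},{"dx":0,"dy":-0.03,"dz":-0.1,"ax":0,"ay":0,"az":0},{"dx":0.04,"dy":-0.06,"dz":-0.13,"ax":0,"ay":0,"az":0},{"dx":0.09,"dy":-0.09,"dz":-0.14,"ax":0,"ay":0,"az":0}]' 255;python3 -m handwheel '[{"dx":0.055,"dy":-0.01,"dz":0,"ax":0,"ay":0,"az":0},{"dx":0.11,"dy":-0.02,"dz":0,"ax":0,"ay":0,"az":0},{"dx":0.16,"dy":-0.03,"dz":0,"ax":0,"ay":0,"az":0},{"dx":0.16,"dy":-0.03,"dz":0,"ax":0,"ay":0,"az":0},{"dx":0.16,"dy":-0.03,"dz":0,"ax":0,"ay":0,"az":0}]' 255;python3 st.py;python3 row.py;python3 meas.py | grep -E "^1[0-9]+ \[|handle|box"; python3 -c "
from h import *
f=grab('top');cv2.imwrite('pics/t9.png',f['image'])"
```

```text
time: 21.4
tool_pos: [0.4527, 0.3677, 0.2321]
tool_rot: [0.001, 0.708, 0.707, 0.003]
contact_force: [0.8, 0.6, -0.1]
gripper_width: -0.002
time: 22.02
tool_pos: [0.4217, 0.5262, 0.2278]
tool_rot: [0.0, 0.707, 0.707, -0.001]
contact_force: [-0.1, 0.4, -1.0]
gripper_width: 0.001
22.02 pos [0.4217 0.5262 0.2278] xdir deg 90.06 tilt [-0.0011 -0.0005] F [-0.1  0.4 -1. ] w 0.001
rail ((682.5164184570312, -140.2499542236328), (354.7517395019531, 39.06898880004883), 85.44573974609375)
bay 0 [-0.4  3.8] [86.5 55.2] 0.2 [-108.7 -143.9] [-22.1 -88.5] 632
bay 1 [-0.7  0.7] [87.4 54.3] 0.5 [-109.3  -26.8] [-22.1  28. ] 611
bay 2 [-0.8  0.1] [87.7 55.2] 0.1 [-109.6   92.4] [-22.  147.7] 625
141 [149. 256.] 205 col [164. 160. 158.] z 0.0336 rect [504.5 347.5] [ 62.1 160.4] 27.3
142 [465. 285.] 1973 col [238. 239. 238.] z 0.0342 rect [ 462.4 -404.3] [ 94.3 151.8] 9.1
143 [159. 297.] 216 col [ 90.  98. 246.] z 0.0242 rect [418.1 301.1] [87.7 21.6] 2.3
144 [221. 296.] 739 col [ 84.  85. 103.] z 0.0316 rect [418.8 157.1] [94.5 51.8] 1.3
156 [395. 353.] 1043 col [221. 186. 244.] z 0.0351 rect [ 300.  -240.5] [90.2 56.8] 17.0
157 [456. 357.] 1061 col [ 95.  98. 244.] z 0.0351 rect [ 293.6 -377.2] [90.7 57. ] 24.2
158 [287. 467.] 252 col [ 62.  67. 106.] z 0.0324 rect [53.3  1.3] [ 39.4 129.4] 0.4
box [196. 110.] 481 0.0709 [859.6 256.2] [ 60.2 233.1] 9.2
box [ 90. 126.] 209 0.0703 [827.  486.5] [ 41.8 116.9] 48.5
box [129. 231.] 3254 0.0692 [570.2 365.5] [149.5 150.9] 0.6
box [496. 215.] 161 0.0701 [ 607.5 -465.9] [68.2 35.8] 33.0
box [286. 472.] 186 0.0692 [55.5  0.1] [ 24.2 101.7] 0.4
handle [ 73. 109.] 1811 0.121 [845.3 501.5] [ 96.9 136.7] 59.3
handle [493. 218.] 222 0.0988 [ 597.5 -451.3] [79. 79.] 13.5
handle [136. 225.] 995 0.1123 [565.7 328.1] [133.5  55.3] 82.6
```

View pics/t9.png

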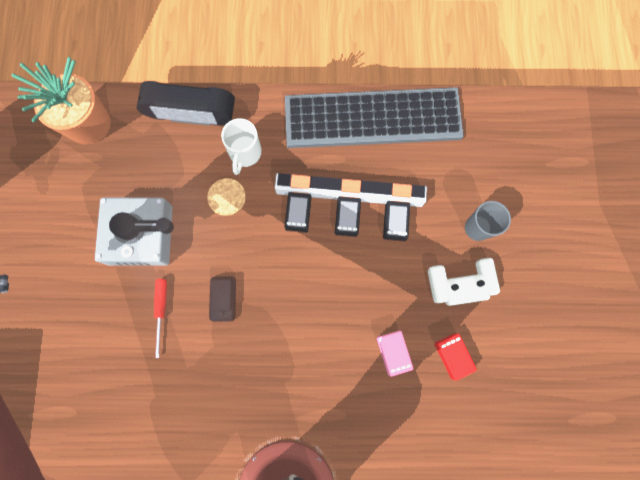

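The handle is back at ON, with its post at (164,226) as at the start. The packs form an even row at (298,212), (348,216) and (397,220), and the bystanders look unmoved. One numeric check of the post, then I hand in.

```bash
python3 - <<'E'
from h import *
f=grab("top");P=cloud(f)
m=(P[...,2]>.08)&(P[...,2]<.125)&(P[...,1]<.29)&(P[...,1]>.2)&(P[...,0]<.66)&(P[...,0]>.48)
q=P[m];c=(q[:,:2].min(0)+q[:,:2].max(0))/2;print(q[:,:2].min(0),q[:,:2].max(0),"angle",np.arctan2(.571-c[0],.365-.276))
if abs(.571-c[0])<.006: print(manip.job_done())
E
```

```text
[0.55571655 0.25984869] [0.58671603 0.28997688] angle -0.00243023083567584
the job is handed in; nothing more can be done
None
```

The job is done and handed in at about 22 s of the 72 s allowed. No verdict was reported.

I turned the isolator handle off with closed fingers. I then gripped each black pack across its width and slid it along the desk until it pressed firmly against the rail (16–22 N). After releasing all three, I turned the handle back on and moved the arm clear.

**Packs:** in the last check, all three were within about 1 mm of flush and square within about 0.5°. They were 3.8, 0.7 and 0.1 mm off their plate centres (right, middle, left). The limits are 6 mm, 0.12 rad (about 7°) and 15 mm.

**Handle:** it measured about 0.00 rad, which is ON.

**Bystanders:** the mouse, gamepad and screwdriver measured within about 3 mm of their starting positions, and the pen cup within 1 mm. I checked the mug and coaster only by eye in the last picture, where they look unmoved.

No check failed or disagreed. The only problem was one move command, refused for missing keys before anything moved; I sent it again.

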